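Uncouple the exhaust silencer from the vacuum pump

TASK

Take the silencer off the vacuum pump for cleaning: push the quick coupling's spring sleeve back as far as it goes, draw the silencer straight up out of the coupling while the sleeve is held back, and let the sleeve snap forward again. Then stand the silencer, nipple down and fully home, in the free tube of the drain stand and let go of it. Feel your way and use no force: never press hard on the pump or wrench the silencer against its lock, set it down gently, and leave everything else where it is.

Things in the scene. Friction and masses are not known exactly. Their poses are not given: they have to be found in the camera images.
- silencer_collar (a point): The exhaust silencer to be taken off, about 0.13 kg: a round steel collar 28 mm across and 18 mm high, to grip, and on it a slotted brass cylinder 19 mm across, 20 mm high. Point: centre of the collar, 9 mm above its flat underside (the shoulder); z up along its axis. Below the shoulder is its nipple, 31 mm long, 16 mm thick, with a ring groove.
- silencer_shoulder (a point): Centre of the flat underside of the silencer's collar (28 mm across), from which the nipple goes down 31 mm. Coupled, it rests on the coupling's mouth; stood home in a tube, it rests on the tube's rim.
- coupling_mouth (a point): Centre of the top face of the steel quick coupling that stands upright on the pump's oil case, 222 mm above the bench; fixed to the pump. Body 22 mm thick (thinner than the silencer), bore 18 mm. Its locking balls hold the nipple by its groove (0.7 mm play) against any pull, until the sleeve is nearly right back; z up along its axis.
- sleeve_front (a point): Centre of the top edge of the coupling's sprung sleeve (30 mm across, 12 mm below the mouth when forward). Spring 5 N, rising to 11 N at its hard stop, 10 mm down; the balls are free only near that stop. On it a grooved grip ring is clamped, 48 mm across, 28 mm high: its flat top is from 4 mm above to 5 mm below the mouth, unmeasured (feel for it), and sticks out 10 mm round the silencer. Fingertips astride the silencer land on it.
- pump: Grey cast rotary vacuum pump, fixed to the bench. Origin: on the bench under the coupling's axis; x points from the oil case to the motor. Oil case 120 x 125 mm, 150 mm high, under the coupling; motor behind it to x = 275 mm; carrying handle over the motor from x = 97 mm, 190 mm high; small filter on its -y side, 127 mm high.
- stand: Drain stand, fixed: steel plate 75 x 175 mm, 8 mm thick, with three upright steel tubes in a row along its y axis at y = -65, 0, +65 mm. Tubes 22.4 mm outside (thinner than the silencer), bore 19 mm, rims 56 mm above the bench, bore 48 mm deep. The outer two hold other fittings, the middle one is free. Origin: centre of the underside.
- free_tube (a point): Centre of the rim of the free (middle) tube of the drain stand, 56 mm above the bench; z up along the tube, y along the row.
- extension_center (a point): Loose steel fitting 22 mm thick (head 25 mm), 40 mm high, standing with its nipple in an outer tube of the stand. Leave alone. Point: its centre, 20 mm above the tube's rim.
- blank_center (a point): Loose aluminium blanking plug 30 mm across, 14 mm high, standing with its nipple in the other outer tube. Leave alone. Point: its centre, 7 mm above the tube's rim.
- gauge: Loose dial gauge, 64 mm across, 24 mm high, lying face up between pump and stand, brass stem to its +x. Leave alone. Origin: centre of the dial's underside.
- adapter: Loose brass adapter, 22 mm across, 30 mm high, upright between pump and stand. Leave alone. Origin: centre of its underside.
- wrench: Loose open-ended wrench, 170 mm long, lying near the robot, its length along its x. Leave alone. Origin: middle of its underside.
- screwdriver: Loose screwdriver lying far to the left, handle to its -x. Leave alone. Origin: middle of its underside.
- oil: Loose oil bottle, 64 mm across, 170 mm high, upright to the left. Leave alone. Origin: centre of its underside.
- grease: Loose tin, 68 mm across, 60 mm high, upright to the right. Leave alone. Origin: centre of its underside.
- drill: Loose cordless drill lying on its side to the right, about 230 x 190 mm, 58 mm high. Leave alone. Origin: on the bench under its motor.

How it is judged (in metres and radians):
On the way, in this order (a step that is already met when the one before it is completed fails the run):
1. the sleeve is pushed right back (9 mm or more) while the silencer is still in the coupling (z of sleeve_front in the frame of coupling_mouth below -0.021 m and distance between silencer_shoulder and coupling_mouth below 0.004 m), for 0.1 s.
2. the silencer is drawn right out above the coupling and the sleeve has snapped forward (within 1 mm) (z of silencer_shoulder in the frame of coupling_mouth above 0.033 m and z of sleeve_front in the frame of coupling_mouth above -0.013 m), for 0.1 s.
At the end, for the whole second after the job is handed in: The silencer stands released and at rest in the free tube, its shoulder on the rim (within 4 mm sideways, 3 mm in height), upright within 0.08 rad, and the coupling's sleeve is forward (within 1 mm) (horizontal distance between silencer_shoulder and free_tube below 0.004 m and z of silencer_shoulder in the frame of free_tube between -0.003 and 0.003 m and angle between silencer_collar's own z axis and vertical below 0.08 rad and linear speed of silencer below 0.02 m/s and z of sleeve_front in the frame of coupling_mouth above -0.013 m); the robot touches nothing.
It fails at once if the robot presses on the pump or its coupling with more than 35 N (contact force between any of the arm, the fingers and pump above 35 N).
It fails at once if the silencer is wrenched or pressed against the coupling with more than 40 N (contact force between silencer and pump above 40 N).
It fails at once if the silencer is pushed or dropped onto the stand with more than 30 N (contact force between silencer and stand above 30 N).
It fails at once if a fitting in the stand is displaced by more than 10 mm (distance of any of extension_center, blank_center from where it was at the start of the episode above 0.01 m).
It fails at once if something else on the bench is displaced by more than 20 mm (distance of any of gauge, adapter, wrench, screwdriver, oil, grease, drill from where it was at the start of the episode above 0.02 m).
It also fails if it takes over 54 s, if anything falls off the work surface, if the arm or the gripper's body presses on something with over 40 N, if the wrist force passes 120 N, or if a joint passes its speed limit or range.

ROBOT

A 6-joint arm with a two-finger parallel gripper is mounted at the origin on the work surface. World frame = base frame: x ahead of the robot, y to its left, z up, the work surface at z = 0. Lengths are in mm, angles in rad, forces in N, time in s.
With the tool pointing down it reaches from about 325 to 775 mm from the base axis. Payload 9.3 kg.
Tool frame: the origin (TCP) lies at the very end of the fingers, on their centre line; the grasp point (between the pads) lies 19 mm behind it (ctrl.hold_point_z is the distance from the TCP to the grasp point, in mm); y points along the fingers, z is the direction in which the jaws open and shut, and the axes are right-handed (so a half turn about y gives the same grasp; the last joint's range is limited). The gripper opens to 85 mm and grips with 20 to 120 N. Pads are 22 mm wide; open, the fingers measure 114 mm over their backs; the gripper's body (76 mm by 85 mm) begins 54 mm behind the grasp point. The pads swing forward as they close: fully open they stand 13 mm farther back than shut.
Start: joints at [-1.371, 0.259, 0.021, 1.334, 0, 1.418], TCP at [190.033, -516.124, 231.279] pointing down, gripper open.
Joint ranges: [-3.04, 3.04], [-0.91, 1.82], [-1.04, 1.36], [-1.92, 1.95], [-1.52, 1.45], [-3.14, 3.14]. Speed limits (rad/s): [2.22, 2.22, 2.79, 3.14, 3.14, 3.14].

INTERFACE

Orientations are given as [roll, pitch, yaw] about the fixed x, y, z axes, in that order (R = Rz(yaw) Ry(pitch) Rx(roll)).
In Python, from rig import state, cams, ticket, ctrl gives the robot as it stands.
- The arm moves only by the shell command python3 -m pendant 'ROWS' [OPENING] [FORCE]. ROWS is text: rows parted by semicolons, each of 4 numbers parted by spaces: the shift along the world's x, y, z in m, then the turn about the world's z in rad. In form: x y z yaw; .... A call has 1 to 10 rows; each row is the pose to reach, as a shift and turn from the pose commanded when the call began; what a row does not reach only later rows make up. A row lasts 1/8 s, in which the tool goes at most 62.5 mm and 10.7 degrees, less where a joint would pass 70% of its speed; a pose out of reach is approached as far as the arm can. A call with a gripper value outside its range is refused whole. OPENING is the closure, from -1 (fully open) to 1 (shut), so that 0 is half open, set as the call begins (- or left out, the last holds). The fingers move at their own pace and stop on an object; FORCE is the grip in N (left out, the last holds). Time passes only in rows, so rows that repeat a pose let the fingers close. It gives the time, the measured TCP pose, the force and the opening at its end, in the units of the state.
- state(): the state, without advancing time (a new reading comes with each control period).
- cams.capture(name): name is "scene" or "top" or "wrist"; returns a dict with "pixels" (384x512x3 uint8, blue, green, red), "fov_y" (degrees; the focal length in pixels is half the picture's height over the tangent of half this angle, whatever the lens; pixels are square), "cx", "cy" (the principal point, pixels), "k1" (the pictures are not rectified: a ray, as slopes to the right and down, at radius r is drawn at 1 + k1 r^2 times it, then the intrinsics apply), "view" (4x4, takes a point from world to camera coordinates); the wrist camera has in their place "hand_eye" (4x4, takes a point from camera to tool coordinates, whose origin is the TCP and whose axes are the tool frame's). Camera axes: x right, y down, z forward; pixel columns grow to the right and rows downward; lengths in mm; the calibration is good to about 2 mm. A picture is of the moment at which its call begins: read the wrist's pose just before it. There is no depth.
- ticket.job_done(): hands the job in, once; it reports no verdict.
The state is a dict: "t": time; "joint_positions": joint angles; "dq": joint speeds; "effort": joint torques, N m; "position": TCP position; "eef_rot": TCP orientation; "contact_force": force on the tool from outside, world axes, zero at the start; "ft_torque": the same for the moment, N m; "width": opening from 0.0 (shut) to 1.0 (fully open).
Only numpy, scipy, OpenCV 4.12 (cv2) and the standard library are available. Lean on these libraries where they do the work, as an engineer would, in place of code of your own. Each camera call takes 0.05 s, during which the arm holds its last target.

## Working session

There is one attempt and no reset: what is moved stays moved. The work goes in short steps, Python scripts to look and compute and a shell command to move; the robot and the scene stay as the last step left them, time stands still between calls to the robot, and variables do not carry over. Pictures are saved under pics/ and viewed, and the job is handed in when it is done.

```bash
ls; mkdir -p pics; python3 - <<'E'
from rig import state,cams,ctrl
import cv2
s=state();print(s);print(ctrl.hold_point_z)
for n in("scene","top","wrist"):
    c=cams.capture(n);cv2.imwrite(f"pics/{n}0.png",c["pixels"])
    print(n,{k:v for k,v in c.items() if k!="pixels"})
E
```

```text
pics
{'t': 0.0, 'joint_positions': array([-1.37057610e+00,  2.59195863e-01,  2.07408373e-02,  1.33367790e+00,
        7.43975270e-07,  1.41818969e+00]), 'dq': array([ 4.66072639e-04, -5.13077568e-04, -9.28586107e-05, -8.57546480e-04,
       -2.41868638e-03, -1.49864389e-03]), 'effort': array([-3.09247753e-04, -5.55638623e+01,  3.44534540e+01,  1.37173853e-02,
       -2.69894445e-04, -6.94647539e-06]), 'position': array([ 189.98941848, -515.84411955,  230.65592918]), 'eef_rot': array([-1.57211728e+00,  2.03918107e-04, -2.78876592e+00]), 'contact_force': array([-0.58650865, -0.22035715, -0.64533099]), 'ft_torque': array([-0.01111122, -0.02180801,  0.00099539]), 'width': 0.9985462461618589}
18.700000000000003
scene {'fov_y': 51.7209529203516, 'cx': 250.30912334215705, 'cy': 192.60140520084425, 'k1': -0.09758492203126419, 'view': array([[-6.15049164e-01,  7.88456491e-01,  7.13350098e-03,
         2.94601786e+02],
       [ 4.03310996e-01,  3.22357978e-01, -8.56402694e-01,
        -6.49052493e+01],
       [-6.77535804e-01, -5.23852742e-01, -5.16259178e-01,
         1.54315974e+03],
       
[... 310 characters left out ...]
  7.47819199e-03, -7.29201896e-02,
         5.37708867e+02],
       [ 7.29570050e-02,  4.77406732e-03, -9.97323660e-01,
         1.08284919e+03],
       [ 0.00000000e+00,  0.00000000e+00,  0.00000000e+00,
         1.00000000e+00]])}
wrist {'fov_y': 70.31487832972125, 'cx': 257.0213496355833, 'cy': 191.63327651820637, 'k1': -0.02864101633963008, 'hand_eye': array([[ 2.72268626e-04,  9.59961687e-01,  2.80131194e-01,
        -7.15588262e+01],
       [-9.74725549e-04, -2.80130816e-01,  9.59961341e-01,
        -1.42363785e+02],
       [ 9.99999488e-01, -5.34418387e-04,  8.59428350e-04,
         1.00706298e+00],
       [ 0.00000000e+00,  0.00000000e+00,  0.00000000e+00,
         1.00000000e+00]])}
```

View pics/scene0.png

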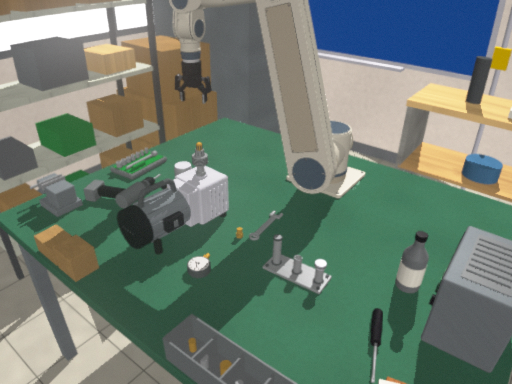

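View pics/top0.png

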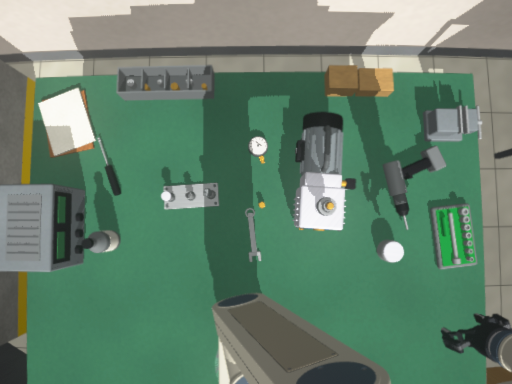

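View pics/wrist0.png

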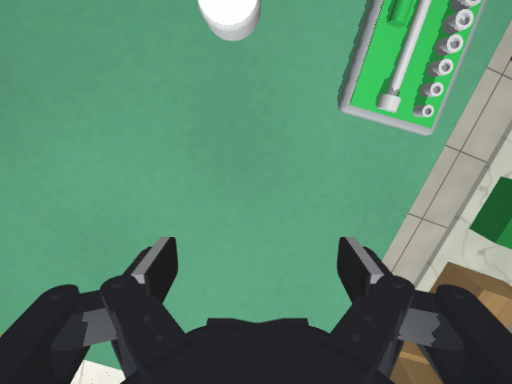

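```bash
cat > h.py <<'E'
import numpy as np,cv2
from rig import state,cams
from scipy.spatial.transform import Rotation as R
def K(c):
    f=192/np.tan(np.radians(c["fov_y"])/2); return f
def pose(s):
    T=np.eye(4);T[:3,:3]=R.from_euler("xyz",s["eef_rot"]).as_matrix();T[:3,3]=s["position"];return T
def c2w(c,s):
    return pose(s)@c["hand_eye"] if "hand_eye" in c else np.linalg.inv(c["view"])
def proj(c,p,s=None):
    q=np.linalg.inv(c2w(c,s))@np.r_[p,1]; a=q[:2]/q[2]; a=a*(1+c["k1"]*(a@a)); return a*K(c)+[c["cx"],c["cy"]]
def ray(c,uv,s=None):
    d=(np.array(uv,float)-[c["cx"],c["cy"]])/K(c); a=d.copy()
    for _ in range(20): a=d/(1+c["k1"]*(a@a))
    T=c2w(c,s); return T[:3,3],T[:3,:3]@np.r_[a,1]
def at_z(c,uv,z,s=None):
    o,d=ray(c,uv,s); return o+d*(z-o[2])/d[2]
def crop(c,x,y,w,h,k,name):
    im=c["pixels"][y:y+h,x:x+w]; cv2.imwrite(name,cv2.resize(im,None,fx=k,fy=k,interpolation=cv2.INTER_CUBIC))
E
python3 - <<'E'
from h import *
c=cams.capture("top")
crop(c,290,170,70,70,8,"pics/tp1.png");crop(c,150,170,80,50,9,"pics/tp2.png")
d=cams.capture("scene");crop(d,165,130,70,100,6,"pics/sc1.png");crop(d,255,225,85,70,8,"pics/sc2.png")
print(at_z(c,(327,206),260)); print(at_z(c,(190,196),56))
E
```

```text
[ 490.33600797 -179.76107701  260.        ]
[531.90326993 197.38800206  56.        ]
```

View pics/tp1.png

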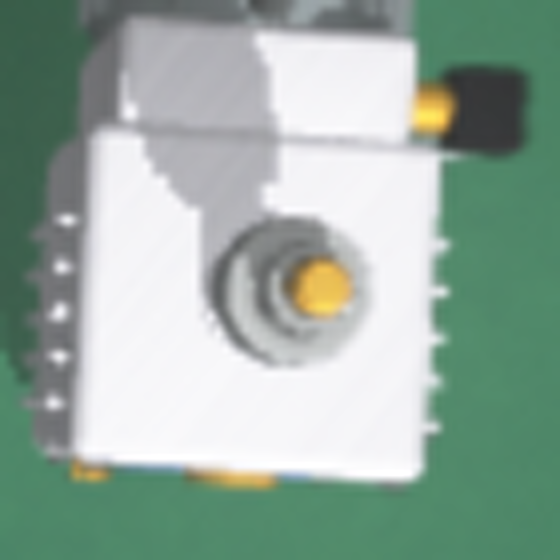

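View pics/tp2.png

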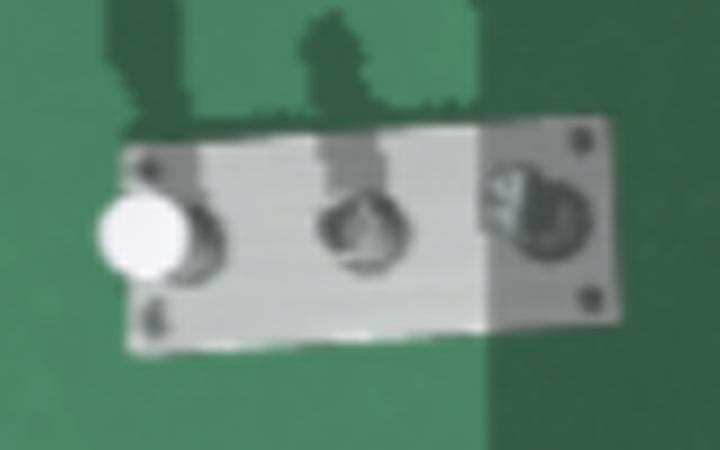

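View pics/sc1.png

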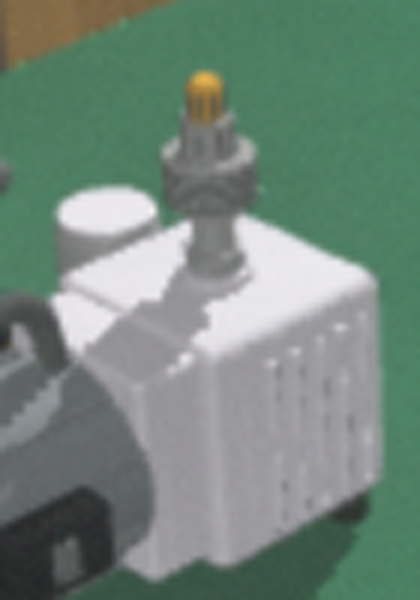

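View pics/sc2.png

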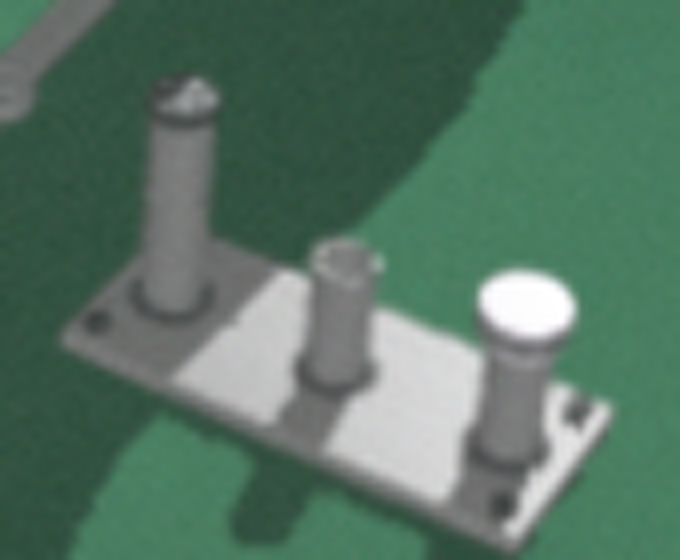

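```bash
cat >> h.py <<'E'
def tri(*obs):
    A=np.zeros((3,3));b=np.zeros(3);L=[]
    for c,uv,s in obs:
        o,d=ray(c,uv,s);d=d/np.linalg.norm(d);P=np.eye(3)-np.outer(d,d);A+=P;b+=P@o;L.append((P,o))
    p=np.linalg.solve(A,b); return p,[np.linalg.norm(P@(p-o)) for P,o in L]
E
python3 - <<'E'
from h import *
c=cams.capture("top");d=cams.capture("scene")
print("cap",tri((c,(290+321/8,170+288/8),None),(d,(165+205/6,130+75/6),None)), at_z(c,(330.1,206),260))
print("ring",at_z(c,(290+296/8,170+290/8),222))
print("tube",at_z(d,(255+346/8,225+262/8),56),at_z(c,(150+355/9,170+226/9),56))
print("plate corners",[at_z(c,(150+x/9,170+y/9),8) for x,y in((122,148),(608,120),(622,322),(130,352))])
print("plug",at_z(c,(150+143/9,170+235/9),70),at_z(d,(255+526/8,225+303/8),70))
print("ext",at_z(c,(150+508/9,170+200/9),96),at_z(d,(255+186/8,225+95/8),96))
E
```

```text
cap (array([ 490.0346529 , -187.43646308,  258.72402666]), [np.float64(0.4377766812630939), np.float64(0.43777668126295083)]) [ 490.27234892 -187.44525019  260.        ]
ring [ 491.15375748 -187.45680786  222.        ]
tube [539.93795546 207.31184126  56.        ] [534.64517513 199.11670405  56.        ]
plate corners [array([566.70522338, 292.36296899,   8.        ]), array([575.28511862, 118.15095071,   8.        ]), array([503.33963623, 113.13719566,   8.        ]), array([493.81126959, 288.63678854,   8.        ])]
plug [531.12328769 268.23832497  70.        ] [536.12870689 271.2800396   70.        ]
ext [539.89161549 141.14348718  96.        ] [542.44690387 142.84354767  96.        ]
```

```bash
python3 -m pendant '0 0.02 0.04 0.15; 0.03 0.05 0.08 0.3; 0.06 0.09 0.1 0.45; 0.10 0.13 0.1 0.6; 0.14 0.17 0.1 0.75; 0.18 0.21 0.1 0.9; 0.22 0.25 0.1 1.05; 0.26 0.29 0.1 1.2; 0.29 0.32 0.1 1.269; 0.3 0.329 0.1 1.269' 
python3 -m pendant '0 0 0 0; 0 0 0 0'
python3 - <<'E'
from h import *
s=state();w=cams.capture("wrist");np.save("w1.npy",w,allow_pickle=True)
print(s["position"],s["eef_rot"],s["width"],s["joint_positions"],s["contact_force"],s["t"])
cv2.imwrite("pics/w1.png",w["pixels"])
print([proj(w,p,s) for p in ((490,-187.4,260),(490,-187.4,222))])
E
```

```text
t: 1.6
position: [491.3, -185.3, 331.1]
eef_rot: [-1.571, 0.0, -1.517]
contact_force: [-0.9, -0.5, -0.5]
width: 1.002
t: 1.85
position: [489.4, -188.0, 331.3]
eef_rot: [-1.571, -0.0, -1.521]
contact_force: [-0.6, 1.3, 0.1]
width: 0.998
[ 489.3652019  -187.98546375  331.31935732] [-1.57105873e+00 -2.23536138e-04 -1.52136397e+00] 0.9983754731200006 [-5.26728618e-01  2.05281704e-01  2.01500742e-01  1.56711362e+00
 -3.30410482e-04  9.94635399e-01] [-0.62761101  1.29205907  0.10802597] 1.85
[array([257.04180376, 200.02420183]), array([257.00152126, 187.67326387])]
```

View pics/w1.png

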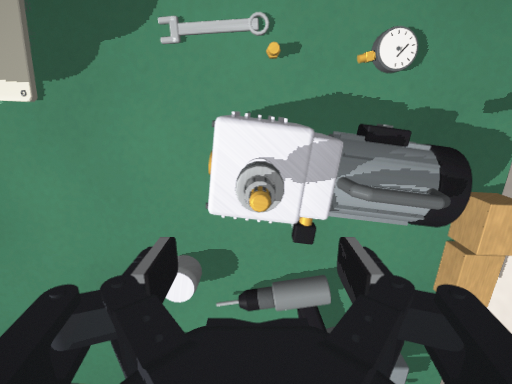

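```bash
python3 - <<'E'
from h import *
w=np.load("w1.npy",allow_pickle=True).item()
crop(w,215,150,90,80,8,"pics/w1c.png")
E
```

```text
(no output)
```

View pics/w1c.png

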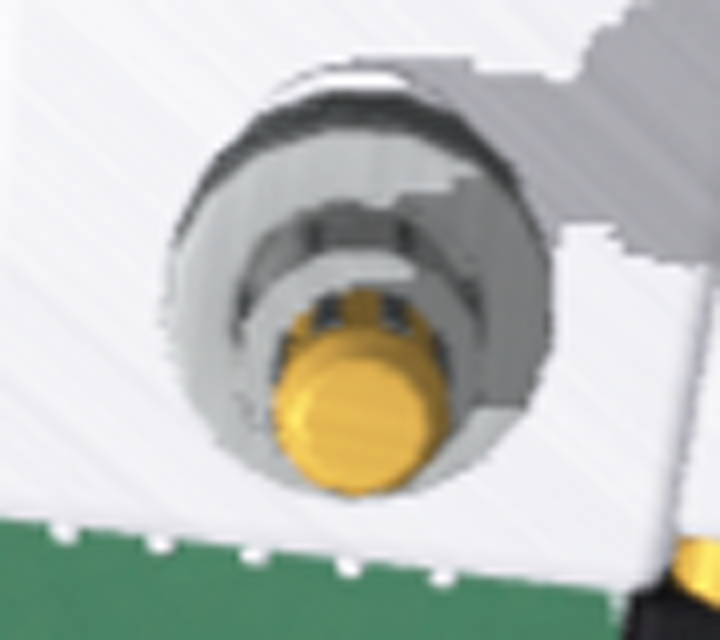

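```bash
python3 - <<'E'
from h import *
w=np.load("w1.npy",allow_pickle=True).item();s=state()
print(at_z(w,(260,202.5),260,s),at_z(w,(260.2,189),222,s),at_z(w,(260.2,193.8),240,s), pose(s)[:3,:3])
for z in(217,222,226):
  a=at_z(w,(215+168/8,189),z,s);b=at_z(w,(215+553/8,189),z,s);print(z,np.linalg.norm(a-b))
E
```

```text
[ 492.53949328 -189.54742807  260.        ] [ 493.13106011 -188.68232797  222.        ] [ 492.87552888 -188.0625928   240.        ] [[ 4.90869273e-02  8.12582724e-07  9.98794510e-01]
 [-9.98794484e-01 -2.31018071e-04  4.90869262e-02]
 [ 2.30779468e-04 -9.99999973e-01 -1.05283641e-05]]
217 47.11809936988003
222 46.20047004365205
226 45.466366582669735
```

```bash
python3 -m pendant '0.0025 -0.001 -0.02 0; 0.0025 -0.001 -0.03 0; 0.0025 -0.001 -0.03 0; 0.0025 -0.001 -0.03 0; 0.0025 -0.001 -0.03 0' 0.12 60
python3 - <<'E'
from h import *
s=state();w=cams.capture("wrist");np.save("w2.npy",w,allow_pickle=True)
print(s["position"],s["eef_rot"],s["width"],s["contact_force"],s["t"])
crop(w,130,150,260,180,3,"pics/w2.png")
print([proj(w,p,s) for p in ((492.5,-188.5,260),(492.5,-188.5,222))])
E
```

```text
t: 2.52
position: [492.6, -188.2, 301.9]
eef_rot: [-1.57, -0.0, -1.52]
contact_force: [0.5, -0.1, -0.4]
width: 0.439
[ 492.62957949 -188.24992786  301.86096709] [-1.57003631e+00 -4.90350193e-04 -1.51989364e+00] 0.4393385740653962 [ 0.469047   -0.05892762 -0.37945593] 2.525
[array([255.91101416, 213.76988429]), array([255.99715713, 197.77559893])]
```

View pics/w2.png

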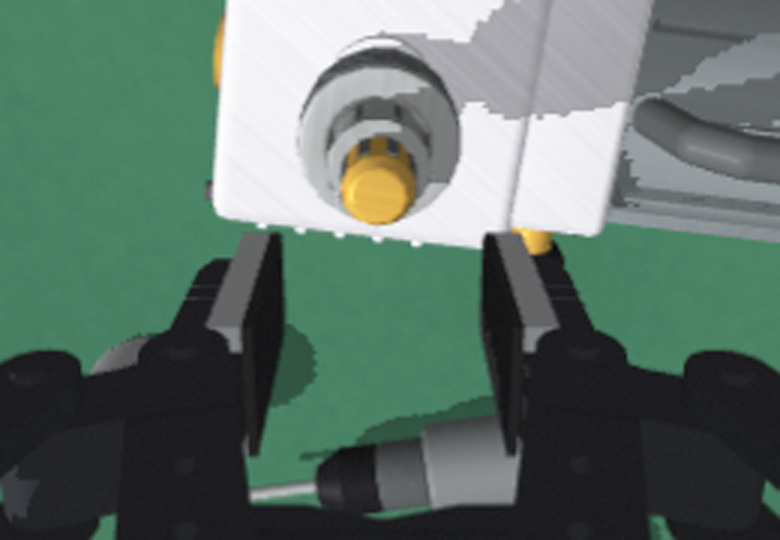

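```bash
python3 - <<'E'
from h import *
s=state();w=np.load("w2.npy",allow_pickle=True).item()
T=pose(s)
for y in(0,-3,-6):
  print(y,[ (proj(w,(T@[x,y,z,1])[:3],s)-[130,150])*3 for x in(-11,11) for z in(-18.7,18.7)])
crop(w,190,215,130,60,6,"pics/w2b.png")
E
```

```text
0 [array([278.31832027, 215.54049795]), array([477.60858098, 215.40175061]), array([282.46329303, 319.90084206]), array([473.77401642, 319.74651681])]
-3 [array([276.3794084 , 221.85734316]), array([479.46823061, 221.71468172]), array([280.68564535, 327.85535308]), array([475.48171457, 327.69673053])]
-6 [array([274.36556668, 228.41927903]), array([481.39974571, 228.27251261]), array([278.84264787, 336.103802  ]), array([477.25219582, 335.94068083])]
```

View pics/w2b.png

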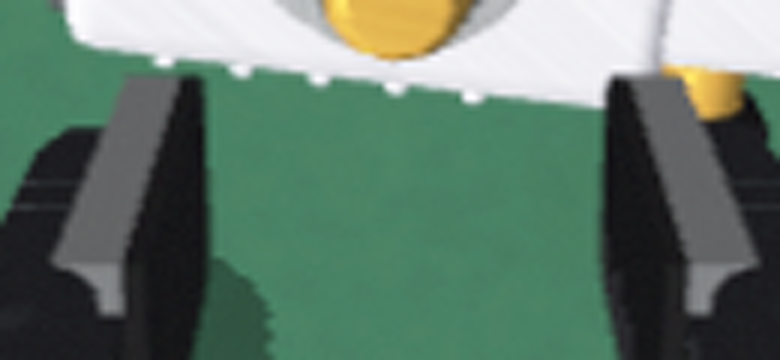

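```bash
python3 -m pendant '-0.0007 0 -0.03 0; -0.0007 -0.0002 -0.05 0; -0.0007 -0.0002 -0.056 0; -0.0007 -0.0002 -0.056 0; -0.0007 -0.0002 -0.056 0'
python3 - <<'E'
from h import *
s=state();w=cams.capture("wrist");np.save("w3.npy",w,allow_pickle=True)
print(s["position"],s["eef_rot"],s["width"],s["contact_force"],s["t"])
crop(w,130,150,260,180,3,"pics/w3.png")
E
```

```text
t: 3.2
position: [492.2, -188.5, 246.2]
eef_rot: [-1.57, -0.001, -1.52]
contact_force: [0.6, 0.0, -0.1]
width: 0.445
[ 492.19357203 -188.50871531  246.24190897] [-1.56958644e+00 -8.34968234e-04 -1.51972612e+00] 0.4452371723546158 [ 0.55478049  0.01099851 -0.08793915] 3.2
```

View pics/w3.png

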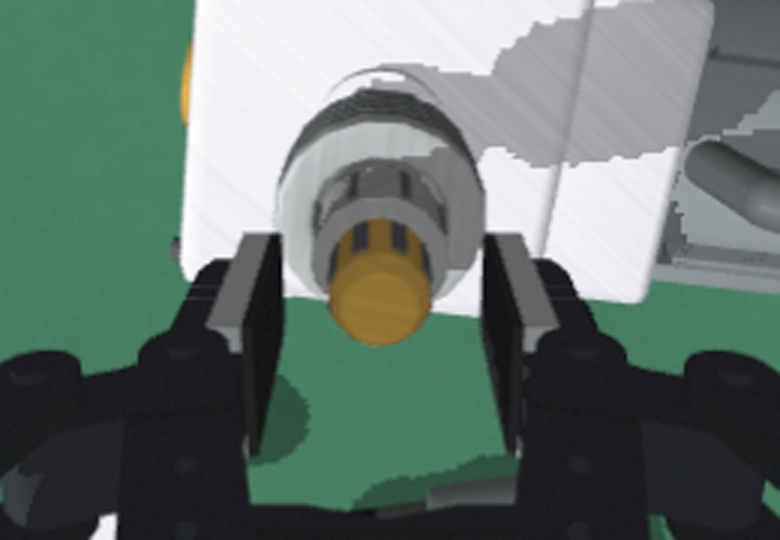

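```bash
python3 -m pendant '0 0 -0.004 0; 0 0 -0.008 0; 0 0 -0.012 0; 0 0 -0.014 0; 0 0 -0.016 0; 0 0 -0.018 0; 0 0 -0.018 0' 0.2

```

```text
t: 4.12
position: [491.8, -188.3, 227.2]
eef_rot: [-1.571, 0.0, -1.52]
contact_force: [-0.4, 0.3, 0.4]
width: 0.402
```

```bash
python3 -m pendant '0 0 -0.002 0; 0 0 -0.003 0; 0 0 -0.003 0';python3 -m pendant '0 0 -0.002 0; 0 0 -0.003 0; 0 0 -0.003 0';python3 -m pendant '0 0 -0.002 0; 0 0 -0.002 0'

```

```text
t: 4.5
position: [491.8, -188.3, 224.2]
eef_rot: [-1.571, 0.0, -1.52]
contact_force: [0.6, -0.4, 0.1]
width: 0.4
t: 4.88
position: [491.8, -188.3, 221.2]
eef_rot: [-1.571, 0.0, -1.52]
contact_force: [0.2, -0.3, -0.6]
width: 0.401
t: 5.12
position: [491.9, -188.4, 219.7]
eef_rot: [-1.57, -0.0, -1.52]
contact_force: [-0.5, -0.0, 5.5]
width: 0.397
```

```bash
python3 -m pendant '0 0 -0.002 0; 0 0 -0.004 0; 0 0 -0.006 0; 0 0 -0.007 0; 0 0 -0.007 0';python3 -m pendant '0 0 -0.001 0; 0 0 -0.001 0'

```

```text
t: 5.75
position: [492.0, -188.4, 213.1]
eef_rot: [-1.57, -0.001, -1.52]
contact_force: [-2.0, 1.1, 9.9]
width: 0.402
t: 6.0
position: [491.9, -188.4, 212.2]
eef_rot: [-1.57, -0.001, -1.52]
contact_force: [-2.4, 0.1, 9.5]
width: 0.399
```

```bash
python3 -m pendant '0 0 -0.001 0; 0 0 -0.0015 0; 0 0 -0.0015 0';python3 -m pendant '0 0 -0.001 0; 0 0 -0.001 0'

```

```text
t: 6.38
position: [491.9, -188.4, 210.9]
eef_rot: [-1.57, -0.001, -1.52]
contact_force: [-2.4, 1.1, 9.5]
width: 0.4
t: 6.62
position: [492.0, -188.4, 210.3]
eef_rot: [-1.569, -0.001, -1.52]
contact_force: [-2.7, 0.9, 13.4]
width: 0.4
```

```bash
python3 -m pendant '0 0 -0.0005 0; 0 0 -0.0005 0';python3 -m pendant '0 0 0 0; 0 0 0 0' 0.26 
```

```text
t: 6.88
position: [492.0, -188.5, 210.3]
eef_rot: [-1.569, -0.002, -1.52]
contact_force: [-3.7, 1.9, 18.4]
width: 0.407
t: 7.12
position: [491.2, -188.6, 210.5]
eef_rot: [-1.57, -0.002, -1.52]
contact_force: [-10.1, 1.5, 20.9]
width: 0.373
```

```bash
python3 - <<'E'
from h import *
s=state();w=cams.capture("wrist");np.save("w4.npy",w,allow_pickle=True)
crop(w,130,150,260,180,3,"pics/w4.png")
d=cams.capture("scene");crop(d,165,90,80,110,5,"pics/sc4.png")
E
```

```text
(no output)
```

View pics/w4.png

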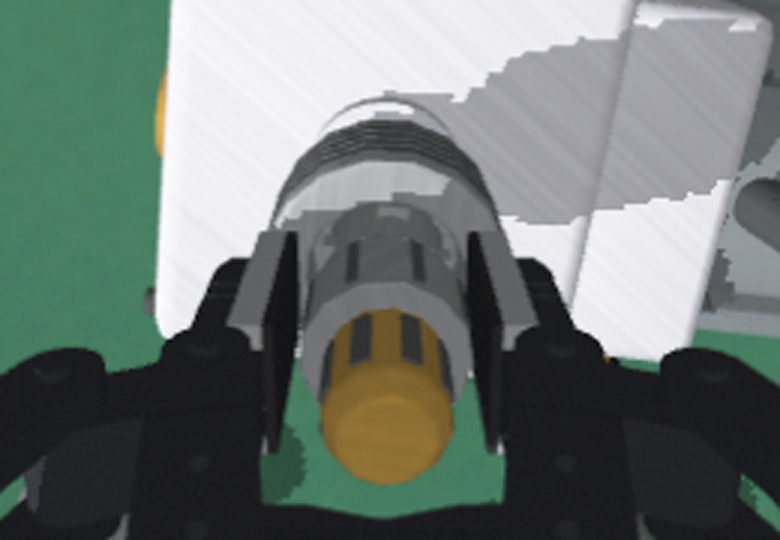

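View pics/sc4.png

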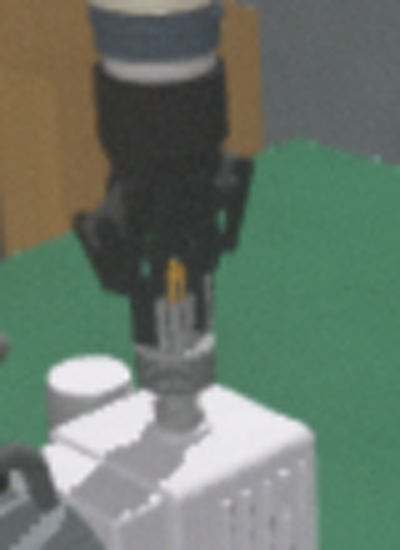

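```bash
python3 -m pendant '-0.0004 0 0.0002 0; -0.0008 0 0.0003 0; -0.0008 0 0.0003 0' 
```

```text
t: 7.6
position: [491.0, -188.5, 210.5]
eef_rot: [-1.569, -0.002, -1.52]
contact_force: [-6.5, 1.7, 17.9]
width: 0.372
```

```bash
python3 -m pendant '-0.0005 0 0 0; -0.0005 0 0 0'; python3 -m pendant '0 0 0 0; 0 0 0 0' 0.3 30
```

```text
t: 7.85
position: [490.8, -188.5, 210.5]
eef_rot: [-1.568, -0.002, -1.52]
contact_force: [-2.9, 2.2, 17.0]
width: 0.366
t: 8.1
position: [490.2, -188.6, 210.7]
eef_rot: [-1.569, -0.002, -1.52]
contact_force: [-6.6, 2.2, 20.2]
width: 0.351
```

```bash
python3 -m pendant '-0.0005 0 0.0002 0; -0.0008 0 0.0002 0'; python3 -m pendant '-0.0003 0 0 0; -0.0003 0 0 0' 0.34 30
```

```text
t: 8.35
position: [490.0, -188.6, 210.7]
eef_rot: [-1.568, -0.002, -1.52]
contact_force: [-1.6, 0.8, 15.8]
width: 0.354
t: 8.6
position: [490.1, -188.7, 210.9]
eef_rot: [-1.567, -0.002, -1.52]
contact_force: [-1.7, 1.6, 18.0]
width: 0.33
```

```bash
python3 -m pendant '0 0 0 0; 0 0 0 0' 0.4 30; python3 -m pendant '0 0 0 0; 0 0 0 0' 0.5 50
```

```text
t: 8.85
position: [490.4, -188.7, 211.0]
eef_rot: [-1.567, -0.002, -1.52]
contact_force: [0.1, 1.4, 17.2]
width: 0.318
t: 9.1
position: [490.4, -188.7, 211.0]
eef_rot: [-1.567, -0.002, -1.52]
contact_force: [-0.7, 2.0, 18.1]
width: 0.315
```

```bash
python3 -m pendant '0 0 0 0; 0 0 0 0' 0.6 70;python3 -m pendant '0 0 0.001 0; 0 0 0.0015 0'
```

```text
t: 9.35
position: [490.4, -188.8, 211.1]
eef_rot: [-1.567, -0.002, -1.52]
contact_force: [0.6, 1.6, 18.7]
width: 0.306
t: 9.6
position: [490.4, -188.7, 211.3]
eef_rot: [-1.568, -0.001, -1.52]
contact_force: [3.1, 0.7, 4.6]
width: 0.306
```

```bash
python3 -m pendant '0 0 0.001 0; 0 0 0.0015 0'
```

```text
t: 9.85
position: [490.3, -188.6, 212.1]
eef_rot: [-1.569, -0.001, -1.52]
contact_force: [6.0, -0.8, 1.3]
width: 0.302
```

```bash
python3 -m pendant '0 0 0.001 0; 0 0 0.0015 0'
```

```text
t: 10.1
position: [490.4, -188.7, 213.4]
eef_rot: [-1.569, -0.001, -1.52]
contact_force: [6.5, -2.3, 0.2]
width: 0.306
```

```bash
python3 -m pendant '0.0003 0 0.001 0; 0.0005 0 0.002 0; 0.0005 -0.0002 0.003 0';python3 -m pendant '0 0 0.002 0; 0 0 0.004 0; 0 0 0.005 0'
```

```text
t: 10.48
position: [490.8, -188.4, 215.3]
eef_rot: [-1.57, 0.001, -1.52]
contact_force: [9.1, -1.4, -9.7]
width: 0.305
t: 10.85
position: [490.9, -188.4, 220.1]
eef_rot: [-1.57, 0.001, -1.519]
contact_force: [9.2, -0.0, -10.0]
width: 0.307
```

```bash
python3 -m pendant '0.0005 0 0.002 0; 0.001 0 0.004 0; 0.001 0 0.005 0'
python3 - <<'E'
from h import *
s=state();w=cams.capture("wrist")
print(s["contact_force"],s["ft_torque"])
crop(w,130,150,260,180,3,"pics/w5.png")
E
```

```text
t: 11.22
position: [491.1, -188.4, 225.1]
eef_rot: [-1.572, 0.001, -1.52]
contact_force: [5.3, -1.2, -7.6]
width: 0.306
[ 5.30668752 -1.15006694 -7.61977001] [-0.25294184 -1.18572945 -0.00652478]
```

View pics/w5.png

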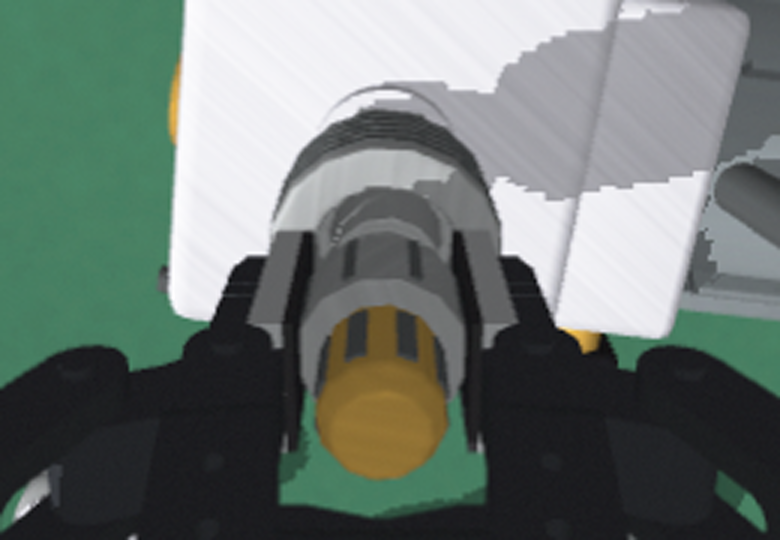

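```bash
python3 -m pendant '0.0005 0 0.003 0; 0.0005 0 0.007 0; 0.0005 0 0.011 0; 0.0005 0 0.015 0; 0.0005 0 0.019 0; 0.0005 0 0.023 0;0.0005 0 0.027 0'
python3 -m pendant '0 0 0.01 0; 0 0 0.03 0; 0 0 0.05 0; 0 0 0.06 0; 0 0 0.06 0; 0 0 0.06 0'
python3 - <<'E'
from h import *
s=state();w=cams.capture("wrist");d=cams.capture("scene")
print(s["position"],s["contact_force"],s["ft_torque"])
crop(w,130,150,260,180,3,"pics/w6.png");crop(d,150,70,100,130,5,"pics/sc6.png")
E
```

```text
t: 12.15
position: [491.4, -188.5, 253.6]
eef_rot: [-1.571, -0.0, -1.52]
contact_force: [0.4, 0.2, -0.9]
width: 0.306
t: 12.9
position: [491.3, -188.5, 312.6]
eef_rot: [-1.572, 0.001, -1.52]
contact_force: [-0.3, -0.6, -0.8]
width: 0.303
[ 491.26082429 -188.45257653  312.58356878] [-0.28582901 -0.62024227 -0.78429839] [-0.03658506  0.01120053  0.01856268]
```

View pics/w6.png

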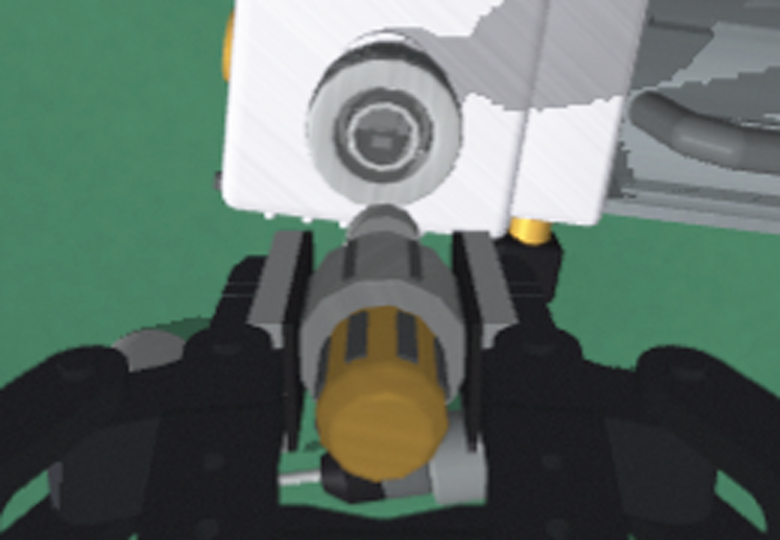

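View pics/sc6.png

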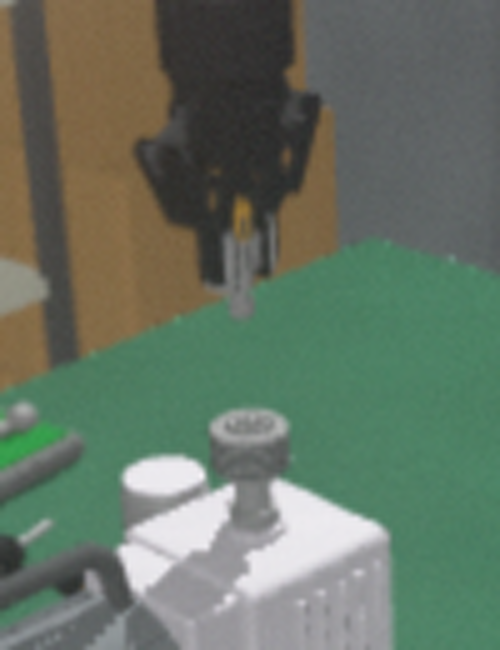

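```bash
python3 - <<'E'
from h import *
s=state();w=cams.capture("wrist");np.save("w6.npy",w,allow_pickle=True);np.save("s6.npy",s,allow_pickle=True)
print(s["position"],s["eef_rot"],at_z(w,(257.3,195.3),222,s))
crop(w,220,160,80,75,9,"pics/w6c.png")
E
python3 -m pendant '0.003 0.03 0 0; 0.008 0.08 0 0; 0.014 0.13 0 0; 0.02 0.18 0 0; 0.026 0.23 0 0; 0.03 0.28 0 0; 0.036 0.33 -0.01 0; 0.042 0.37 -0.03 0; 0.046 0.39 -0.06 0; 0.046 0.392 -0.08 0'
python3 -m pendant '0 0 -0.03 0; 0 0 -0.06 0; 0 0 -0.08 0; 0 0 -0.086 0; 0 0 -0.086 0; 0 0 -0.086 0'
python3 - <<'E'
from h import *
s=state();w=cams.capture("wrist");np.save("w7.npy",w,allow_pickle=True);np.save("s7.npy",s,allow_pickle=True)
print(s["position"],s["eef_rot"],s["contact_force"])
cv2.imwrite("pics/w7.png",w["pixels"])
crop(w,220,160,80,75,9,"pics/w7c.png")
E
```

```text
[ 491.24223768 -188.40126092  312.57855796] [-1.57180101e+00  6.81627448e-04 -1.51977645e+00] [ 492.14819059 -189.58793485  222.        ]
t: 14.3
position: [536.9, 205.0, 231.2]
eef_rot: [-1.573, -0.0, -1.518]
contact_force: [0.0, -0.1, -1.1]
width: 0.306
t: 15.05
position: [537.9, 203.5, 148.2]
eef_rot: [-1.569, 0.0, -1.52]
contact_force: [-0.3, -0.2, -0.0]
width: 0.303
[537.8905505  203.54524446 148.16958257] [-1.56945123e+00  2.02366129e-04 -1.51983414e+00] [-0.34992486 -0.18072306 -0.03127617]
```

View pics/w6c.png

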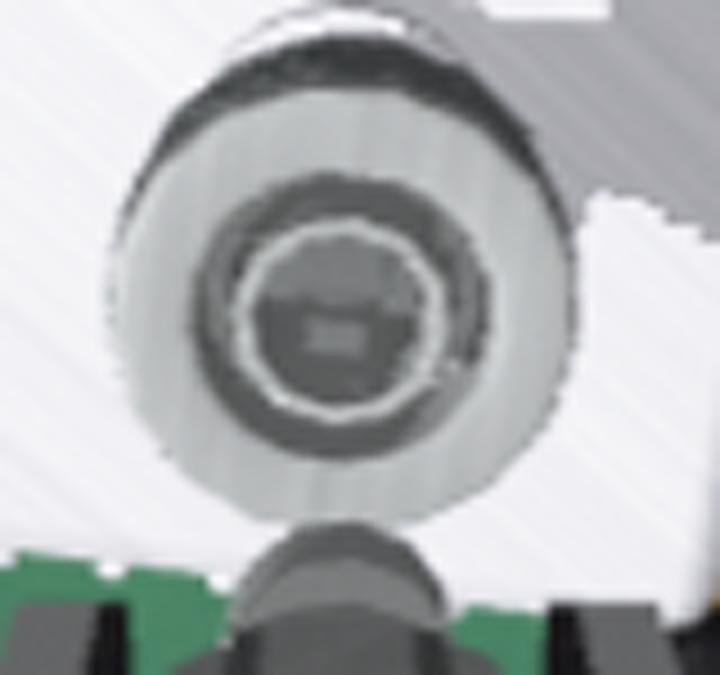

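View pics/w7.png

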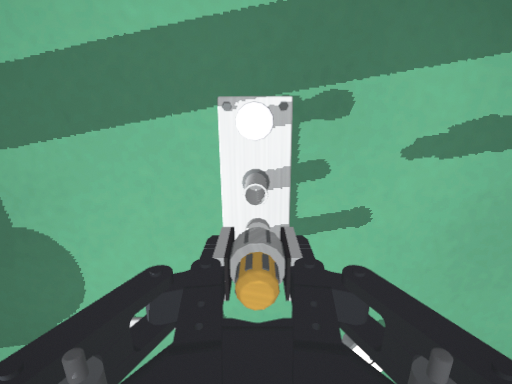

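View pics/w7c.png

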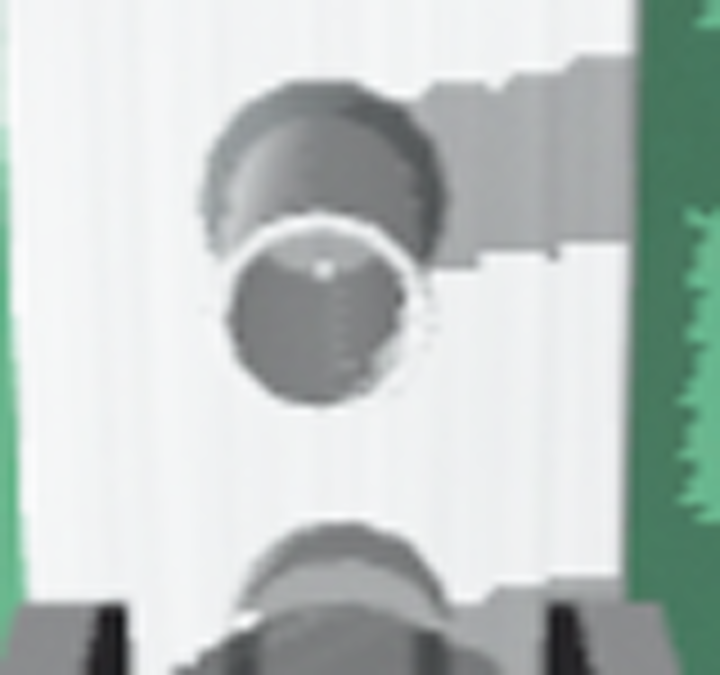

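```bash
python3 - <<'E'
from h import *
w6=np.load("w6.npy",allow_pickle=True).item();s6=np.load("s6.npy",allow_pickle=True).item()
w7=np.load("w7.npy",allow_pickle=True).item();s7=np.load("s7.npy",allow_pickle=True).item()
m=at_z(w6,(220+340/9,160+320/9),222,s6);t=at_z(w7,(220+320/9,160+318/9),56,s7)
o=m-[491.35,-188.45,222];print(m,o[:2],t,"target TCP",(t-o)[:2],"move",(t-o)[:2]-s7["position"][:2])
# silencer underside/nipple tip outline center: predicted
T=pose(s7)
for dz,r in((-20,8),):
  for off in((0,0),tuple(o[:2])):
    ps=[s7["position"]+np.array([off[0]+r*np.cos(a),off[1]+r*np.sin(a),dz]) for a in np.linspace(0,6.28,13)]
    q=np.array([(proj(w7,p,s7)-[220,160])*9 for p in ps]);print(off,q.min(0),q.max(0))
E
```

```text
[ 492.58713157 -189.80506878  222.        ] [ 1.23713157 -1.35506878] [537.47447131 201.72667359  56.        ] target TCP [536.23733973 203.08174237] move [-1.65321077 -0.46350209]
(0, 0) [212.79776425 486.35968038] [435.89282799 692.44022712]
(np.float64(1.2371315725343948), np.float64(-1.3550687834134578)) [229.34268324 505.05076507] [451.89145512 710.16351056]
```

```bash
python3 -m pendant '-0.0016 -0.0006 -0.015 0; -0.0016 -0.0006 -0.035 0; -0.0016 -0.0006 -0.05 0; -0.0016 -0.0006 -0.06 0; -0.0016 -0.0006 -0.06 0; -0.0016 -0.0006 -0.06 0'
python3 - <<'E'
from h import *
s=state();w=cams.capture("wrist");d=cams.capture("scene");c=cams.capture("top")
print(s["position"],s["eef_rot"],s["contact_force"])
crop(w,220,160,80,75,9,"pics/w8.png");crop(d,255,180,90,110,6,"pics/sc8.png")
E
```

```text
t: 15.85
position: [536.2, 202.9, 87.7]
eef_rot: [-1.57, 0.0, -1.52]
contact_force: [-0.4, 0.4, -1.1]
width: 0.301
[536.15419874 202.94225414  87.72017574] [-1.57009379e+00  1.17348822e-04 -1.51981878e+00] [-0.36926227  0.43540066 -1.07949836]
```

View pics/w8.png

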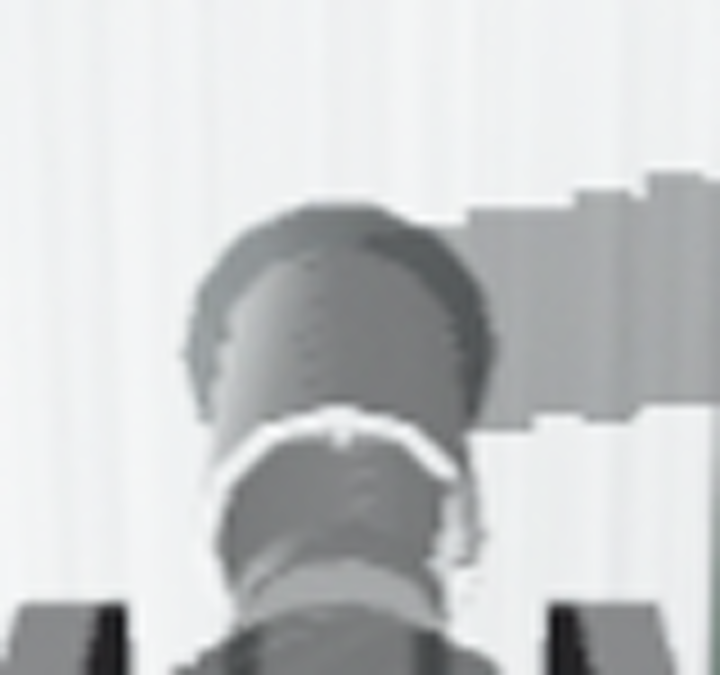

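View pics/sc8.png

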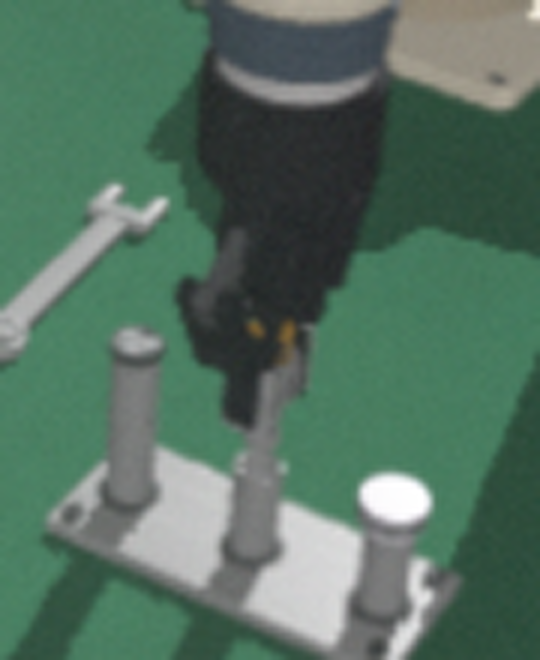

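```bash
python3 -m pendant '0 0 -0.004 0; 0 0 -0.008 0; 0 0 -0.01 0; 0 0 -0.011 0';python3 -m pendant '0 0 -0.0015 0; 0 0 -0.003 0; 0 0 -0.003 0';python3 -m pendant '0 0 -0.0015 0; 0 0 -0.003 0; 0 0 -0.003 0'
```

```text
t: 16.5
position: [535.7, 202.8, 76.0]
eef_rot: [-1.571, -0.0, -1.52]
contact_force: [0.9, 0.6, -1.5]
width: 0.303
t: 16.88
position: [535.8, 202.9, 73.2]
eef_rot: [-1.571, 0.0, -1.52]
contact_force: [-0.3, 0.1, -1.7]
width: 0.304
t: 17.25
position: [535.8, 202.9, 70.1]
eef_rot: [-1.571, -0.0, -1.52]
contact_force: [-0.7, 0.1, -0.4]
width: 0.303
```

```bash
python3 -m pendant '0 0 -0.002 0; 0 0 -0.004 0; 0 0 -0.006 0; 0 0 -0.008 0; 0 0 -0.01 0; 0 0 -0.011 0; 0 0 -0.011 0';python3 -m pendant '0 0 -0.003 0; 0 0 -0.006 0; 0 0 -0.009 0; 0 0 -0.010 0;  0 0 -0.010 0'
```

```text
t: 18.12
position: [535.8, 202.9, 59.2]
eef_rot: [-1.571, 0.0, -1.52]
contact_force: [-0.3, -0.7, -1.3]
width: 0.302
t: 18.75
position: [535.8, 202.9, 49.2]
eef_rot: [-1.571, -0.0, -1.52]
contact_force: [0.0, 0.0, -1.2]
width: 0.301
```

```bash
python3 -m pendant '0 0 -0.001 0; 0 0 -0.002 0; 0 0 -0.002 0';python3 -m pendant '0 0 -0.0005 0; 0 0 -0.001 0; 0 0 -0.001 0';python3 -m pendant '0 0 -0.0005 0; 0 0 -0.001 0; 0 0 -0.001 0'
```

```text
t: 19.12
position: [535.8, 202.9, 47.2]
eef_rot: [-1.571, -0.0, -1.52]
contact_force: [0.2, -0.1, -1.1]
width: 0.304
t: 19.5
position: [535.8, 202.9, 46.3]
eef_rot: [-1.571, 0.0, -1.52]
contact_force: [0.1, -1.3, -2.1]
width: 0.302
t: 19.88
position: [535.8, 202.9, 45.3]
eef_rot: [-1.571, 0.0, -1.52]
contact_force: [0.2, 0.7, -0.6]
width: 0.304
```

```bash
python3 -m pendant '0 0 -0.0005 0; 0 0 -0.0005 0';python3 -m pendant '0 0 -0.0005 0; 0 0 -0.0005 0';python3 -m pendant '0 0 -0.0005 0; 0 0 -0.0005 0';
```

```text
t: 20.12
position: [535.9, 202.9, 45.1]
eef_rot: [-1.57, 0.0, -1.52]
contact_force: [-0.4, -0.5, 4.3]
width: 0.301
t: 20.38
position: [535.9, 202.9, 45.1]
eef_rot: [-1.57, 0.0, -1.52]
contact_force: [-3.1, -0.1, 9.1]
width: 0.307
t: 20.62
position: [535.9, 202.9, 45.1]
eef_rot: [-1.57, 0.0, -1.52]
contact_force: [-5.1, -1.4, 14.5]
width: 0.308
```

```bash
python3 -m pendant '0 0 0.0005 0; 0 0 0.001 0; 0 0 0.001 0';python3 -m pendant '0 0 0 0; 0 0 0 0; 0 0 0 0; 0 0 0 0' -0.1
python3 - <<'E'
from h import *
w=cams.capture("wrist");crop(w,130,150,260,180,3,"pics/w9.png")
E
```

```text
t: 21.0
position: [535.9, 202.9, 45.2]
eef_rot: [-1.57, 0.0, -1.52]
contact_force: [-3.1, 0.0, 7.7]
width: 0.307
t: 21.5
position: [535.8, 202.9, 44.7]
eef_rot: [-1.571, -0.0, -1.52]
contact_force: [0.1, 0.1, 0.7]
width: 0.551
```

View pics/w9.png

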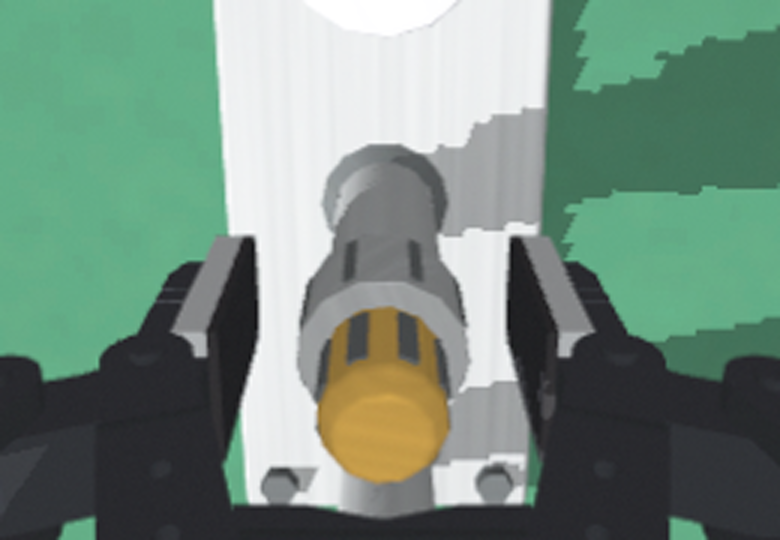

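The silencer is seated on the tube, its cap at crop (383,435), midway between the open fingers (260 and 508). I'll retreat straight up.

```bash
python3 -m pendant '0 0 0.01 0; 0 0 0.025 0; 0 0 0.05 0; 0 0 0.09 0; 0 0 0.13 0; 0 0 0.17 0; 0 0 0.2 0; 0 0 0.22 0; 0 0 0.22 0'
python3 -m pendant '-0.04 -0.04 0.02 0; -0.08 -0.09 0.04 0; -0.12 -0.13 0.05 0; -0.12 -0.13 0.05 0; -0.12 -0.13 0.05 0'
python3 - <<'E'
from h import *
s=state();d=cams.capture("scene");c=cams.capture("top");print(s["contact_force"],s["t"],s["position"])
crop(d,255,205,90,90,6,"pics/sc10.png");crop(c,140,160,90,60,8,"pics/tp10.png");crop(d,165,130,70,100,6,"pics/sc10b.png")
cv2.imwrite("pics/top10.png",c["pixels"])
E
```

```text
t: 22.68
position: [536.3, 203.0, 267.2]
eef_rot: [-1.567, 0.001, -1.52]
contact_force: [0.9, 0.6, -0.7]
width: 0.551
t: 23.3
position: [415.9, 72.9, 314.5]
eef_rot: [-1.57, 0.0, -1.521]
contact_force: [0.6, 0.2, 0.4]
width: 0.551
[0.59863973 0.20658051 0.39330658] 23.3 [415.89127745  72.86423906 314.53900435]
```

View pics/sc10.png

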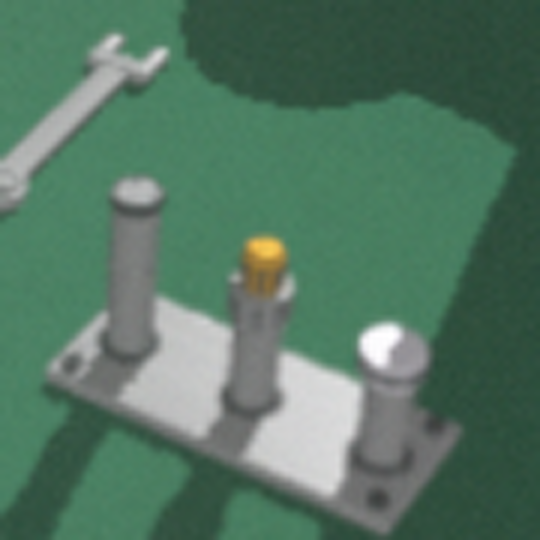

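View pics/sc10b.png

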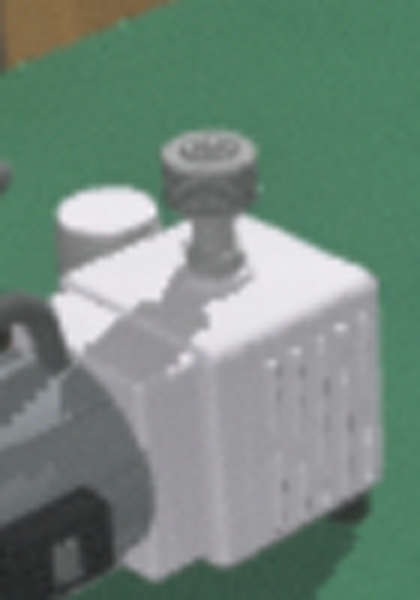

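View pics/top10.png

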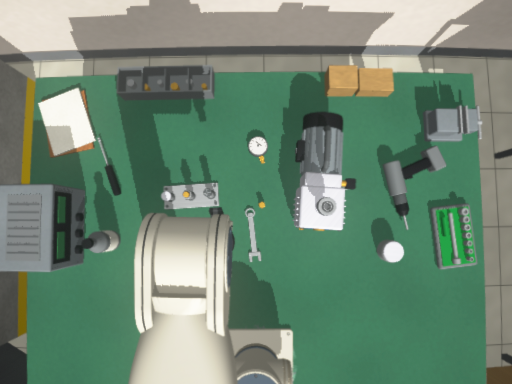

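```bash
python3 -c "
from rig import ticket
print(ticket.job_done())"
```

```text
the job is handed in; nothing more can be done
None
```

The silencer is off the pump and standing released in the middle tube of the drain stand. I handed the job in at about 23 s of the 54 s allowed; the hand-in gave no verdict.

- **Coupling:** I felt the grip ring at tool height 219.7 mm and pushed the sleeve about 9.4 mm, until it stopped moving. The vertical force reached about 21 N at most. I then gripped the collar and drew the silencer up against about 10 N of drag. The last pictures show the ring back at its starting height, so the sleeve looks to have snapped forward. I judged that by eye and did not measure it to the 1 mm limit.
- **Stand:** The silencer touched down on the rim at tool height 45.1 mm, where I expected about 45 mm. I pressed it home with up to 14.5 N, eased off and opened the fingers. It looks upright and home in the tube.
- **Last checks:** The robot is clear of everything, with contact force near zero. The fittings and loose items look unmoved in the scene and top pictures.
- **Disagreement:** While closing on the collar I saw up to 10 N sideways, although the wrist camera had shown the silencer centred. I moved the tool about 2 mm in −x to ease it. Another 5 to 9 N sideways appeared during the draw and went away once the nipple was clear.

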